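Tip a heater block off its cooling plate and rock it into the dry heater

TASK

The aluminium heater block lies on its side on the finned cooling plate, bores facing away from the robot. Tip it over the plate's near edge (do not carry it off) so that it comes to stand on the bench on its base, bores up; then put it in the well of the dry heater, toe first and tilted, so that the toe hooks under the steel tab at the control-panel end, rock it down until it sits flat on the well's floor, and let go. Leave the two vials and the timer where they are.

Things in the scene. Friction and masses are not known exactly. Their poses are not given: they have to be found in the camera images.
- block_centre (a point): centre of the body of the loose bright aluminium heater block (0.3 to 0.5 kg): 56 mm along its own x, 50 mm along y, 60 mm along z. Six 12 mm bores and one of 7 mm open in its +z face; the -z face, 30 mm below this point, is the base. It starts lying on its +x face on the plate, +z level and pointing away from the robot, -x up, its base within 8 mm of the plate's near edge
- toe (a point): the block's toe: a full-width ledge, 8 mm high, sticking out 13 mm from the body's -x face, flush with the base, which is so 69 mm long. This point is the toe's outer end, mid-width, on the base edge: 41 mm to -x and 30 mm to -z of block_centre, in the same axes. At the start the toe is at the top of the block's near side
- plate: fixed dark-grey finned metal cooling plate, 100 mm along x, 120 mm along y, 26 mm high; origin under its centre, x away from the robot, z up. Pushed at its bore face, less than 20 mm above the plate, the block slides to the near edge, tips by itself when about half its 60 mm overhangs, and drops base down on the bench in front, 26 mm lower
- heater: fixed white dry heater, 160 mm along x, 114 mm along y, 60 mm high; origin under its centre, z up, the sloping control panel at its -x end. Nothing on it is higher than 61 mm
- well (a point): centre of the floor of the heater's rectangular well, 36 mm above the bench, with the heater's axes. The well is 72 mm along x, 54 mm along y, 24 mm deep; its rim has a 3 mm bevel. Seated, the block's toe points to -x and block_centre is 5 to 8 mm to +x of this point, y = 0, 30 mm above it
- tab (a point): middle of the free lower edge of the fixed steel tab, 36 mm wide, 4 mm thick, that stands 6 mm into the well from its panel end, its underside 12 mm above the well's floor. The block cannot go in level past it: the toe goes under it with the toe end lowest, block tilted about 20 to 35 degrees, then the other end comes down
- vial_a: capped sample vial, 24 mm across, 52 mm high, loose; origin under its centre; a bystander
- vial_b: second capped sample vial of the same size; a bystander
- timer: small white bench timer 58 x 62 x 18 mm, loose; origin under its centre; a bystander
Not all that is in view belongs to the job. Several things look just like the plate: the one meant starts farthest to the robot's right.

How it is judged:
On the way, in this order (a step that is already met when the one before it is completed fails the run):
1. the block is tipping over the plate: tilted 30 to 65 degrees while it still bears on the plate (angle between block_centre's own z axis and vertical between 0.52 and 1.14 rad and contact force between block and plate above 0.2 N).
2. the block stands at rest on its base on the bench, bores up, within 0.2 m of the plate's middle (angle between block_centre's own z axis and vertical below 0.08 rad and height (world z) of block_centre below 0.034 m and linear speed of block below 0.02 m/s and horizontal distance between block_centre and plate below 0.2 m), for 0.2 s.
3. the block is tilted more than 12 degrees with its toe under the tab (angle between block_centre's own z axis and vertical above 0.21 rad and x of toe in the frame of well below -0.03 m and z of toe in the frame of well below 0.0095 m and distance between toe and well below 0.045 m).
At the end, for the whole second after the job is handed in: The block sits flat in the well: bores up, tilt under 0.05 rad, the centre of its body within 4 mm of its seat along and across the well and within 3 mm in height, toe under the tab, lying square to the well within 0.1 rad, at rest and released; the bystanders not moved more than 30 mm (x of block_centre in the frame of well between 0.0025 and 0.0105 m and y of block_centre in the frame of well between -0.004 and 0.004 m and z of block_centre in the frame of well between 0.027 and 0.033 m and angle between block_centre's own z axis and vertical below 0.05 rad and angle between the x axis of block_centre and the x axis of well, either way round below 0.1 rad and linear speed of block below 0.01 m/s and contact force between block and the fingers below 0.1 N); the robot touches nothing.
It fails at once if the first vial is moved more than 30 mm or knocked over (distance of vial_a from where it was at the start of the episode above 0.03 m or angle between vial_a's own z axis and vertical above 0.5 rad).
It fails at once if the second vial is moved more than 30 mm or knocked over (distance of vial_b from where it was at the start of the episode above 0.03 m or angle between vial_b's own z axis and vertical above 0.5 rad).
It fails at once if the timer is moved more than 30 mm or knocked over (distance of timer from where it was at the start of the episode above 0.03 m or angle between timer's own z axis and vertical above 0.5 rad).
It also fails if it takes over 61 s, if anything falls off the work surface, if the arm or the gripper's body presses on something with over 40 N, if the wrist force passes 120 N, or if a joint passes its speed limit or range.

ROBOT

A 6-joint arm with a two-finger parallel gripper is mounted at the origin on a cart in front of the work surface, level with it; the furniture and walls round the work are solid. World frame = base frame: x ahead of the robot, y to its left, z up, the work surface at z = 0. Lengths are in m, angles in rad, forces in N, time in s.
With the tool pointing down it reaches from about 0.375 to 0.9 m from the base axis. Payload 3.1 kg.
Tool frame: the origin (TCP) lies on the centre line of the jaws, within the pads' length; the fingertips stand 19 mm ahead of it and the grasp point (between the pads) is the TCP; z points along the fingers, y is the line along which they close (so a half turn about z gives the same grasp; the last joint's range is limited). The gripper opens to 85 mm and grips with 20 to 120 N. Pads are 22 mm wide; open, the fingers measure 114 mm over their backs; the gripper's body (76 mm by 85 mm) begins 54 mm behind the grasp point. The pads swing forward as they close: fully open they stand 13 mm farther back than shut.
Start: joints at [-1.317, 0.527, 1.433, -0, 1.181, -0.178], TCP at [0.262, -0.568, 0.25] pointing down, gripper open.
Joint ranges: [-3.08, 3.08], [-0.75, 2.2], [0.22, 2.44], [-1.43, 4.57], [0, 2.65], [-2.85, 2.85]. Speed limits (rad/s): [2.79, 2.79, 3.14, 3.14, 3.14, 3.14].

INTERFACE

Orientations are given as a unit quaternion [x, y, z, w].
In Python, from station import manip gives the robot as it stands.
- The arm moves only by the tool servo_tool, never from a script. Its argument "rows" is a list that holds one entry, the list of rows, each a list of 7 numbers: the turn, a rotation vector about the tool's x, y, z in degrees, then the shift along the tool's x, y, z in m, then the gripper command: -1 is shut, 1 is fully open, values between are in proportion. In form: [[[wx, wy, wz, tx, ty, tz, jaw], ...]]. A call has 1 to 8 rows; each row shifts and turns the commanded pose from where the row before left it, along the tool's axes as they then stand; what a row does not reach is not made up. A row lasts 1/12 s, in which the tool goes at most 41.7 mm and 7.16 degrees, less where a joint would pass 70% of its speed; a pose out of reach is approached as far as the arm can. A call is refused whole if a number of a shift passes 0.0417 or a number of a turn 7.16, either way. A call with a gripper value outside its range is refused whole. The fingers move at their own pace and stop on an object; "squeeze" is the grip in N (left out, the last holds). Time passes only in rows, so rows that do not move let the fingers close. It gives the time, the measured TCP pose, the force, the opening and the grip force at its end, in the units of the state.
- manip.sense(): the state, without advancing time (a new reading comes with each control period).
- manip.snapshot(name): name is "scene" or "top" or "wrist"; returns the picture (480x640x3 uint8, blue, green, red); there is no depth.
- manip.camera_info(name): a dict with "K" (3x3 intrinsics, pixels), "k1" (the pictures are not rectified: a ray, as slopes to the right and down, at radius r is drawn at 1 + k1 r^2 times it, then the intrinsics apply), "camera_from_world" (4x4, takes a point from world to camera coordinates). Camera axes: x right, y down, z forward; pixel columns grow to the right and rows downward; lengths in m; the calibration is good to about 2 mm. A picture is of the moment at which its call begins: read the wrist's pose just before it. camera_info takes no time and is no camera call; for the wrist camera it gives the pose at the moment of the call.
- manip.sign_off(): hands the job in; it is judged then, once.
The state is a dict: "t": time; "q": joint angles; "qd": joint speeds; "tau": joint torques, N m; "tcp_pos": TCP position; "tool_rot": TCP orientation; "force": force on the tool from outside, world axes, zero at the start; "ft_torque": the same for the moment, N m; "finger_gap": opening from 0.0 (shut) to 1.0 (fully open); "gripper_force": force on a finger pad.
Only numpy, scipy, OpenCV 4.12 (cv2) and the standard library are available. Lean on these libraries where they do the work, as an engineer would, in place of code of your own. Each camera call takes 0.05 s, during which the arm holds its last target. There are 200 camera calls.

## Working session

There is one attempt and no reset: what is moved stays moved. The work goes in short steps, Python scripts to look and compute and a tool call to move; the robot and the scene stay as the last step left them, time stands still between calls to the robot, and variables do not carry over. Pictures are saved under pics/ and viewed, at most 10 in all, crops included, and the job is handed in when it is done.

Besides the shell and the picture viewer there is one more tool, called after "Request:" as name([rows], argument=value, ...), one row to a line, values as JSON. servo_tool: Moves the arm, as the interface text tells. Its arguments: {"type":"object","properties":{"rows":{"type":"array","items":{"type":"array","items":{"type":"array","items":{"type":"number"}}}},"squeeze":{"type":"number"}},"required":["rows"]}

```bash
mkdir -p pics
cat > h.py <<'E'
import numpy as np, cv2
from scipy.spatial.transform import Rotation as R
from station import manip
def ray(name,u,v,info=None):
    c=info or manip.camera_info(name);K=np.array(c["K"]);k=c["k1"];T=np.array(c["camera_from_world"])
    d=np.array([(u-K[0,2])/K[0,0],(v-K[1,2])/K[1,1]]);x=d.copy()
    for _ in range(30): x=d/(1+k*(x@x))
    r=T[:3,:3].T@np.array([x[0],x[1],1]);o=-T[:3,:3].T@T[:3,3];return o,r
def atz(name,u,v,z,info=None):
    o,r=ray(name,u,v,info);return o+r*(z-o[2])/r[2]
def proj(name,P,info=None):
    c=info or manip.camera_info(name);K=np.array(c["K"]);T=np.array(c["camera_from_world"])
    p=np.atleast_2d(P)@T[:3,:3].T+T[:3,3];s=p[:,:2]/p[:,2:];s=s*(1+c["k1"]*(s**2).sum(1,keepdims=True));return s@K[:2,:2].T+K[:2,2]
E
python3 - <<'E'
from h import *
for n in("scene","top"):
    cv2.imwrite(f"pics/{n}0.png",manip.snapshot(n)); c=manip.camera_info(n);T=np.array(c["camera_from_world"]);print(n,-T[:3,:3].T@T[:3,3],T[:3,:3].round(2).tolist(),c["K"][0][0],c["k1"])
s=manip.sense();print(s["t"],s["tcp_pos"],s["tool_rot"],s["force"],s["finger_gap"])
E
```

```text
scene [-0.10457586  0.70339492  0.54273969] [[-0.69, -0.72, 0.01], [-0.32, 0.3, -0.9], [0.64, -0.63, -0.44]] 463.42443232557514 -0.0535568553574721
top [0.45702964 0.08247141 1.10029831] [[-0.01, -1.0, -0.0], [-0.99, 0.01, -0.1], [0.1, 0.0, -0.99]] 517.2632360734377 -0.007426747689595766
0.1 [ 0.26144971 -0.56700673  0.24941454] [ 9.76784345e-01  2.14222650e-01 -2.35540630e-05 -9.99886788e-04] [-0.17539596 -0.06190633  0.55625925] 1.0024336715510762
```

View pics/top0.png

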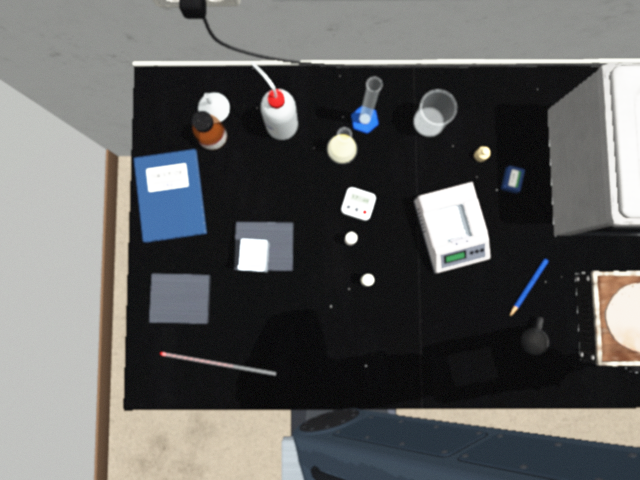

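View pics/scene0.png

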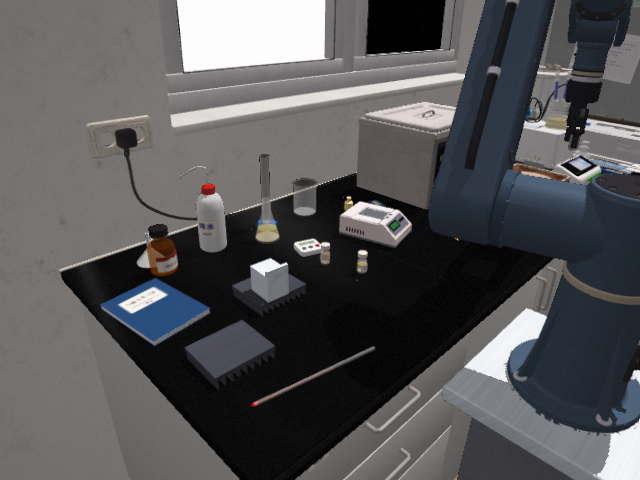

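The dark finned plates are at top-view (264,246), with the bright block on it, and (180,298), which is empty. Image right is the robot's right, so (264,246) fits: it is farther right and carries the block. I'll confirm that in a crop together with the heater.

Run:
```python
from h import *
a=cv2.imread("pics/top0.png");b=cv2.imread("pics/scene0.png")
f=lambda i,x,y,w,h:cv2.convertScaleAbs(cv2.resize(i[y:y+h,x:x+w],(400,300),interpolation=cv2.INTER_CUBIC),alpha=1.0)
g=lambda i:(255*(i/255.)**.6).astype('uint8')
im=np.vstack([np.hstack([g(f(a,225,212,80,60)),f(a,392,174,128,96)[:, :]]),np.hstack([g(f(b,225,250,88,66)),f(b,330,192,88,66)])])
cv2.imwrite("pics/crop1.png",im)
for n,u,v,z in[("blk",253,255,.08),("heat",453,228,.06),("va",368,280,.05),("vb",351,239,.05),("tim",359,204,.02)]:print(n,atz("top",u,v,z).round(3))
```

```text
blk [0.525 0.211 0.08 ]
heat [ 0.579 -0.191  0.06 ]
va [ 0.475 -0.018  0.05 ]
vb [0.559 0.015 0.05 ]
tim [ 0.636 -0.005  0.02 ]
```

View pics/crop1.png

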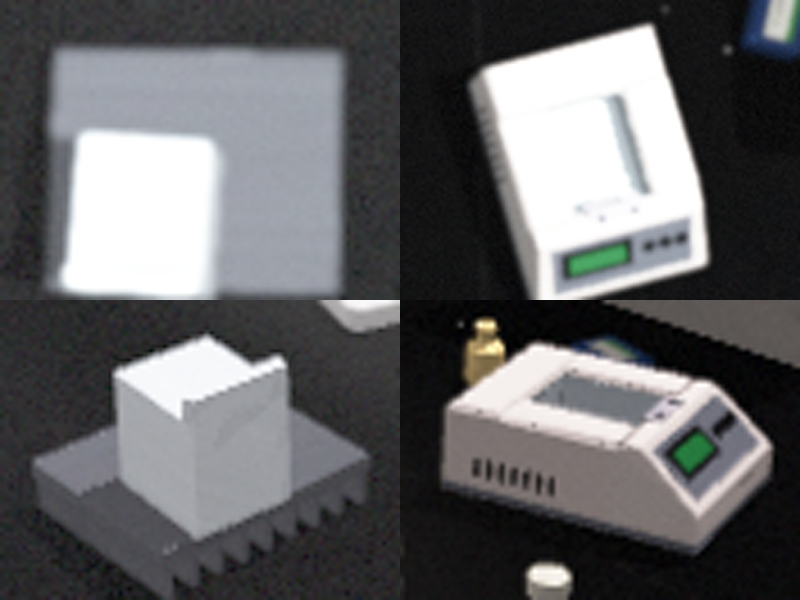

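The crop confirms the block on this plate, toe at the top of the near side, bores away from the robot. The heater's panel end faces the robot. The heater has a yaw of about 10°.

Run:
```python
from h import *
p=lambda x,y,z:atz("top",225+(x+.5)*.2-.5,212+(y+.5)*.2-.5,z)[:2].round(4)
print("blk far L,R top",p(80,131,.082),p(215,137,.082)," toe L,R",p(64,291,.095),p(212,296,.095))
print("plate FL FR NR",p(54,48,.026),p(342,48,.026),p(342,292,.026))
h=lambda x,y,z:atz("top",392+(x-400+.5)*.32-.5,174+(y+.5)*.32-.5,z)[:2].round(4)
print("well R far,near", h(625,95,.06),h(650,192,.06),"heater far L,R",h(482,78,.06),h(655,27,.06),"panel bot L,R",h(535,295,.03),h(706,262,.03))
# scene crop corners of block
s=lambda x,y,z:atz("scene",225+(x+.5)*.22-.5,250+(y-300+.5)*.22-.5,z)[:2].round(4)
print("near bottom L corner",s(195,537,.026),"top farL",s(116,376,.082),"near bottom R", s(290,500,.026),"far bottom L",s(120,475,.026),"top far R",s(208,337,.082))
print("plate near L",s(170,578,.026),"nearR",s(370,460,.026),"farL",s(35,463,.026))
```

```text
blk far L,R top [0.5596 0.2354] [0.5569 0.1819]  toe L,R [0.4958 0.2391] [0.4936 0.1816]
plate FL FR NR [0.6002 0.2551] [0.5995 0.1343] [0.4974 0.1344]
well R far,near [ 0.6281 -0.2144] [ 0.5646 -0.2284] heater far L,R [ 0.6399 -0.1216] [ 0.673  -0.2356] panel bot L,R [ 0.4997 -0.1589] [ 0.5208 -0.2728]
near bottom L corner [0.5006 0.2382] top farL [0.5555 0.2354] near bottom R [0.4943 0.1891] far bottom L [0.5624 0.2317] top far R [0.5555 0.1836]
plate near L [0.4841 0.2649] nearR [0.4942 0.1404] farL [0.5971 0.2539]
```

Request:
servo_tool([
  [[0,0,6.2,0,0,0,-1],[0,0,6.2,0,0,0,-1],[0,0,6.2,0,0,0,-1],[0,0,6.1,0,0,0,-1],[0,0,0,0.024,-0.0314,0,-1],[0,0,0,0.024,-0.0314,0,-1],[0,0,0,0.024,-0.0314,0,-1],[0,0,0,0.024,-0.0314,0,-1]],
], squeeze=40)

```text
t: 0.77
tcp_pos: [0.3579, -0.4404, 0.2498]
tool_rot: [1.0, -0.0, -0.0, -0.001]
force: [0.6, 0.1, -0.3]
finger_gap: -0.0
gripper_force: 0.0
```

Request:
servo_tool([
  [[0,0,0,0.024,-0.0314,0,-1],[0,0,0,0.024,-0.0314,0,-1],[0,0,0,0.024,-0.0314,0,-1],[0,0,0,0.024,-0.0314,0,-1],[0,0,0,0.015,-0.0314,0,-1],[0,0,0,0.015,-0.0314,0,-1],[0,0,0,0,0,0,-1],[0,0,0,0,0,0,-1]],
])

```text
t: 1.43
tcp_pos: [0.4838, -0.2514, 0.25]
tool_rot: [1.0, 0.002, -0.0, -0.0]
force: [-0.2, 0.0, 0.6]
finger_gap: 0.001
gripper_force: 0.0
```

Run:
```python
from h import *
s=manip.sense();c=manip.camera_info("wrist");im=manip.snapshot("wrist");cv2.imwrite("pics/w1.png",im)
import json;json.dump({k:(v.tolist() if hasattr(v,'tolist') else v) for k,v in c.items()},open("w1.json","w"))
T=np.array(c["camera_from_world"]);print(s["t"],s["tcp_pos"],s["tool_rot"],s["finger_gap"],-T[:3,:3].T@T[:3,3],T[2,:3])
```

```text
1.4333 [ 0.48375591 -0.25136849  0.24997759] [ 9.99996929e-01  2.41453962e-03 -4.86719726e-04 -2.72993920e-04] 0.0007604058055745459 [ 0.5687848  -0.25087984  0.37392959] [-0.32601024 -0.00162016 -0.94536485]
```

View pics/w1.png

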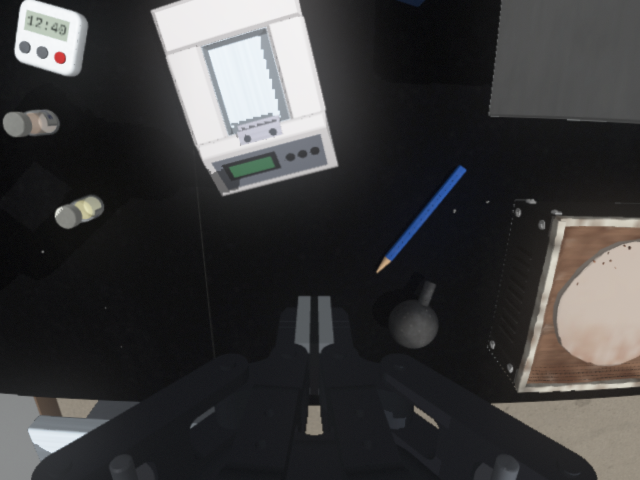

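The wrist view shows the heater's well with bevel corners at about (203,46), (268,30), (288,122) and (231,138). The tab with its two screws is at (257,133), at the panel end, and the vials and timer are on the left. I'll go to the push now.

Request:
servo_tool([
  [[0,0,0,0.0082,-0.039,0,-1],[0,0,0,0.0082,-0.039,0,-1],[0,0,0,0.0082,-0.039,0,-1],[0,0,0,0.0082,-0.039,0,-1],[0,0,0,0.0082,-0.039,0,-1],[0,0,0,0.0082,-0.039,0,-1],[0,0,0,0.0082,-0.039,0,-1],[0,0,0,0.0082,-0.039,0,-1]],
])

```text
t: 2.15
tcp_pos: [0.5493, 0.0586, 0.2503]
tool_rot: [1.0, -0.001, 0.0, 0.0]
force: [0.6, -0.2, 0.3]
finger_gap: 0.0
gripper_force: 0.0
```

Request:
servo_tool([
  [[0,0,0,0.008,-0.037,0,-1],[0,0,0,0.008,-0.037,0,-1],[0,0,0,0.008,-0.037,0,-1],[0,0,0,0.008,-0.037,0,-1],[0,0,0,0,0,0.03,-1],[0,0,0,0,0,0.03,-1],[0,0,0,0,0,0.02,-1],[0,0,0,0,0,0,-1]],
])

```text
t: 2.82
tcp_pos: [0.5781, 0.2047, 0.1654]
tool_rot: [1.0, -0.0, -0.005, 0.001]
force: [-0.7, 0.5, -0.9]
finger_gap: -0.001
gripper_force: 0.0
```

Run:
```python
from h import *
import json
c=json.load(open("w1.json"))
for p in[(203,46),(268,30),(288,122),(231,138)]:print(atz("wrist",*p,.06,c)[:2].round(4))
print([atz("wrist",u,v,.06,c)[:2].round(4).tolist() for u,v in[(152,10),(209,168),(299,-0),(329,138)]])
```

```text
[ 0.6193 -0.1643]
[ 0.6302 -0.2155]
[ 0.5613 -0.2299]
[ 0.5486 -0.1825]
[[0.6463, -0.1261], [0.5238, -0.1621], [0.6512, -0.2394], [0.5487, -0.2636]]
```

Request:
servo_tool([
  [[0,0,0,0.003,-0.003,0.02,-1],[0,0,0,0,0,0.03,-1],[0,0,0,0,0,0.03,-1],[0,0,0,0,0,0.02,-1],[0,0,0,0,0,0.01,-1],[0,0,0,0,0,0,-1],[0,0,0,0,0,0,-1]],
])

```text
t: 3.4
tcp_pos: [0.5848, 0.2089, 0.0611]
tool_rot: [1.0, -0.0, 0.001, -0.0]
force: [-0.2, 0.2, 0.5]
finger_gap: 0.001
gripper_force: 0.0
```

Request:
servo_tool([
  [[0,0,0,0,0,0.006,-1],[0,0,0,-0.005,0,0,-1],[0,0,0,-0.005,0,0,-1],[0,0,0,-0.004,0,0,-1],[0,0,0,-0.004,0,0,-1],[0,0,0,-0.004,0,0,-1],[0,0,0,-0.004,0,0,-1],[0,0,0,-0.004,0,0,-1]],
])

```text
t: 4.07
tcp_pos: [0.5541, 0.2098, 0.0548]
tool_rot: [1.0, 0.0, 0.001, -0.0]
force: [2.3, 0.9, 1.0]
finger_gap: -0.001
gripper_force: 0.6
```

Request:
servo_tool([
  [[0,0,0,-0.003,0,0,-1],[0,0,0,-0.003,0,0,-1],[0,0,0,-0.003,0,0,-1],[0,0,0,-0.002,0,0,-1],[0,0,0,-0.002,0,0,-1],[0,0,0,0,0,0,-1],[0,0,0,0,0,0,-1]],
])

```text
t: 4.65
tcp_pos: [0.5402, 0.2095, 0.0542]
tool_rot: [1.0, 0.0, -0.001, 0.0]
force: [1.6, 0.2, 1.6]
finger_gap: -0.001
gripper_force: 0.9
```

Run:
```python
from h import *
a=manip.snapshot("scene")[230:350,200:340];b=manip.snapshot("top")[210:330,190:330]
cv2.imwrite("pics/p2.png",cv2.resize(np.hstack([a,b]),(800,343),interpolation=cv2.INTER_CUBIC))
```

```text
(no output)
```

View pics/p2.png

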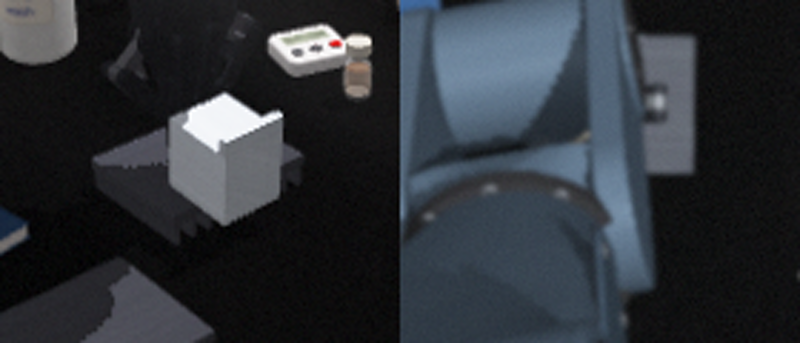

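The block, at left crop (225,160), overhangs the near edge and has not tipped yet. I'll push on slowly.

Request:
servo_tool([
  [[0,0,0,-0.002,0,0,-1],[0,0,0,-0.002,0,0,-1],[0,0,0,-0.002,0,0,-1],[0,0,0,0,0,0,-1],[0,0,0,0,0,0,-1],[0,0,0,0,0,0,-1]],
])

```text
t: 5.25
tcp_pos: [0.5326, 0.2094, 0.0537]
tool_rot: [1.0, 0.0, -0.002, 0.0]
force: [0.2, 0.8, -0.1]
finger_gap: -0.0
gripper_force: 0.0
```

Request:
servo_tool([
  [[0,0,0,0.015,0,0,-1],[0,0,0,0.01,0,-0.02,-1],[0,0,0,0,0,-0.041,-1],[0,0,0,0,0,-0.041,-1],[0,0,0,0,0,-0.041,-1],[0,0,0,-0.02,0,-0.035,-1],[0,0,0,-0.035,0,-0.02,-1],[0,0,0,-0.04,0,0,1]],
])

```text
t: 5.92
tcp_pos: [0.467, 0.21, 0.2565]
tool_rot: [1.0, -0.0, 0.005, -0.001]
force: [-0.7, 0.4, 0.3]
finger_gap: 0.128
gripper_force: 0.0
```

Request:
servo_tool([
  [[0,0,0,-0.04,0,0,1],[0,0,0,-0.02,0,0,1],[0,0,0,0,0,0,1],[0,0,0,0,0,0,1],[0,0,0,0,0,0,1],[0,0,0,0,0,0,1]],
])

```text
t: 6.42
tcp_pos: [0.4059, 0.2095, 0.2522]
tool_rot: [1.0, 0.0, 0.0, -0.0]
force: [0.9, 0.0, -0.5]
finger_gap: 0.974
gripper_force: 0.0
```

Run:
```python
from h import *
import json
s=manip.sense();c=manip.camera_info("wrist");im=manip.snapshot("wrist");cv2.imwrite("pics/w2.png",im)
json.dump({k:(v.tolist() if hasattr(v,'tolist') else v) for k,v in c.items()},open("w2.json","w"))
print(s["t"],s["tcp_pos"],s["finger_gap"])
```

```text
6.4167 [0.40593369 0.20954833 0.25220948] 0.9744130908844213
```

View pics/w2.png

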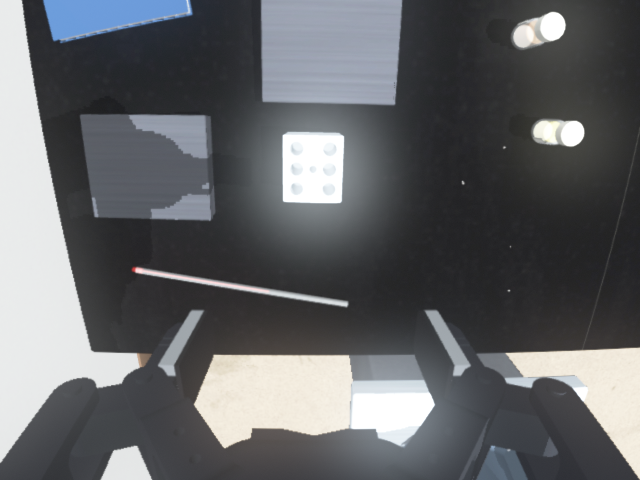

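The block stands on the bench, bores up, its top face around (313,168) with small yaw.

Run:
```python
from h import *
import json
c=json.load(open("w2.json"));im=cv2.imread("pics/w2.png");g=im[120:215,270:355].min(2)
m=((g>225)*255).astype('uint8');m=cv2.morphologyEx(m,cv2.MORPH_CLOSE,np.ones((3,3)))
cs,_=cv2.findContours(m,cv2.RETR_EXTERNAL,cv2.CHAIN_APPROX_NONE);k=max(cs,key=cv2.contourArea)
b=cv2.boxPoints(cv2.minAreaRect(k))+[270,120];print(b.round(1).tolist(),[atz("wrist",*p,.06,c)[:2].round(4).tolist() for p in b])
d=[]
for u,v in[(297,149),(330,149),(297,169),(329,169),(297,189),(330,189)]:
    w=255-im[v-7:v+8,u-7:u+8].min(2).astype(float);w[w<60]=0;yy,xx=np.mgrid[-7:8,-7:8];d.append(atz("wrist",u+(w*xx).sum()/w.sum(),v+(w*yy).sum()/w.sum(),.06,c)[:2])
d=np.array(d);print(d.round(4).tolist(),d.mean(0));
e=(d[0]+d[1]-d[4]-d[5]);print("yaw",np.degrees(np.arctan2(e[1],e[0])))
```

```text
[[283.0, 134.0], [343.0, 134.0], [343.0, 202.0], [283.0, 202.0]] [[0.4742, 0.2351], [0.4742, 0.1853], [0.4164, 0.184], [0.4164, 0.2365]]
[[nan, nan], [nan, nan], [nan, nan], [nan, nan], [nan, nan], [nan, nan]] [nan nan]
yaw nan<stdin>:9: RuntimeWarning: invalid value encountered in scalar divide
```

Request:
servo_tool([
  [[0,0,0,0.02,-0.0005,0.03,1],[0,0,0,0.0195,0,0.03,1],[0,0,0,0,0,0.03,1],[0,0,0,0,0,0.03,1],[0,0,0,0,0,0.03,1],[0,0,0,0,0,0.02,1],[0,0,0,0,0,0,1],[0,0,0,0,0,0,1]],
], squeeze=60)

```text
t: 7.13
tcp_pos: [0.4443, 0.2098, 0.0811]
tool_rot: [1.0, 0.0, -0.001, 0.0]
force: [0.9, 0.7, 0.5]
finger_gap: 0.997
gripper_force: 0.0
```

Request:
servo_tool([
  [[0,0,0,0.001,0,0.02,1],[0,0,0,0,0,0.015,1],[0,0,0,0,0,0,1],[0,0,0,0,0,0,-1],[0,0,0,0,0,0,-1],[0,0,0,0,0,0,-1],[0,0,0,0,0,0,-1],[0,0,0,0,0,0,-1]],
])

```text
t: 7.8
tcp_pos: [0.4462, 0.2104, 0.0491]
tool_rot: [1.0, 0.0, 0.002, -0.0]
force: [-0.6, 0.5, 4.7]
finger_gap: 0.575
gripper_force: 63.0
```

Request:
servo_tool([
  [[0,0,0,0,0,0,-1],[0,0,0,0,0,0,-1],[0,0,0,0,0,0,-1],[0,0,0,0,0,-0.01,-1],[0,0,0,0,0,-0.03,-1],[0,0,0,0,0,-0.04,-1],[0,0,0,0,0,-0.04,-1],[0,0,0,0,0,-0.04,-1]],
])

```text
t: 8.47
tcp_pos: [0.4437, 0.2098, 0.2093]
tool_rot: [1.0, 0.0, -0.001, 0.0]
force: [1.6, 0.1, -4.0]
finger_gap: 0.575
gripper_force: 64.4
```

Request:
servo_tool([
  [[0,0,0,0.002,0.02,0,-1],[0,0,0,0.002,0.034,0,-1],[0,0,0,0.002,0.036,0,-1],[0,0,0,0.002,0.036,0,-1],[0,0,0,0.002,0.036,0,-1],[0,0,0,0.002,0.036,0,-1],[0,0,0,0.002,0.036,0,-1],[0,0,0,0.002,0.036,0,-1]],
])

```text
t: 9.13
tcp_pos: [0.4601, -0.0612, 0.2079]
tool_rot: [1.0, 0.0, -0.0, -0.0]
force: [1.3, -0.5, -4.7]
finger_gap: 0.578
gripper_force: 64.5
```

Request:
servo_tool([
  [[0,0,0,0.002,0.036,0,-1],[0,0,0,0.002,0.036,0,-1],[0,0,0,0.002,0.036,0,-1],[0,0,0,0.002,0.02,0,-1],[0,0,-6.5,0,0.01,0,-1],[0,0,-6.5,0,0,0,-1],[0,0,0,0,0,0,-1],[0,0,0,0,0,0,-1]],
])

```text
t: 9.8
tcp_pos: [0.4685, -0.1974, 0.2075]
tool_rot: [0.994, 0.112, -0.001, -0.001]
force: [-0.2, 0.4, -5.6]
finger_gap: 0.573
gripper_force: 64.7
```

Run:
```python
from h import *
import json
s=manip.sense();c=manip.camera_info("wrist");im=manip.snapshot("wrist");cv2.imwrite("pics/w3.png",im)
json.dump({k:(v.tolist() if hasattr(v,'tolist') else v) for k,v in c.items()},open("w3.json","w"))
print(s["t"],s["tcp_pos"],s["tool_rot"],s["finger_gap"],s["force"])
```

```text
9.8 [ 0.46849401 -0.19737415  0.20746144] [ 9.93712827e-01  1.11956267e-01 -5.34601168e-04 -5.71392791e-04] 0.573426679973302 [-0.23060266  0.3604968  -5.56883626]
```

View pics/w3.png

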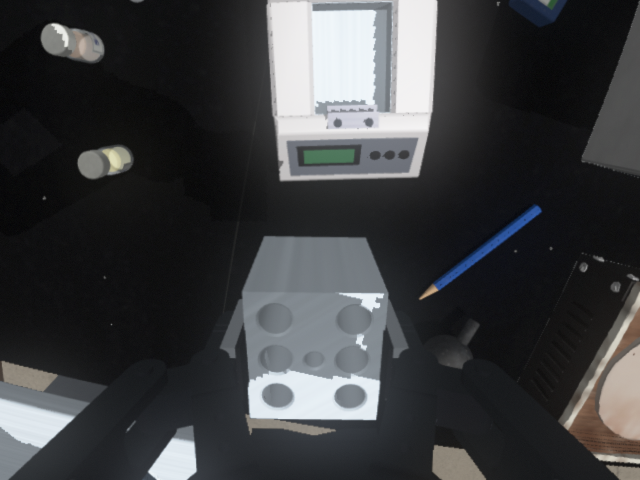

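The block is held square, bore face at (315,355). The heater is at (352,90), its well spanning about (312..395, 3..115) and the tab screws at (337,123) and (369,122). One enlargement will give the edges.

Run:
```python
from h import *
im=cv2.imread("pics/w3.png")[0:135,262:442]
im=(255*(im/255.)**2).astype('uint8')
cv2.imwrite("pics/c3.png",cv2.resize(im,None,fx=4.4,fy=4.4,interpolation=cv2.INTER_CUBIC))
```

```text
(no output)
```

View pics/c3.png

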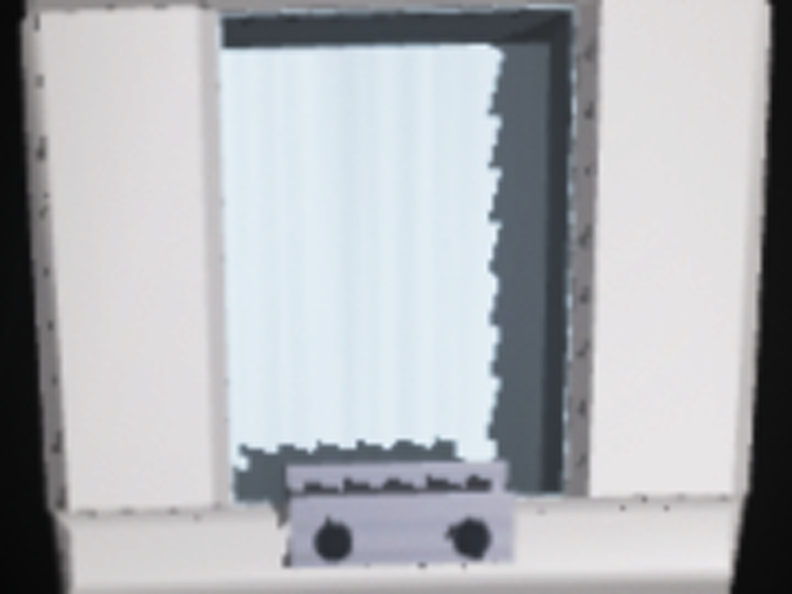

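The crop shows the wall tops at (221,12), (574,10), (234,502) and (566,492) in crop pixels. The outer bevel is at x≈200 to 215 on the left and 597 to 588 on the right, and the tab is x 288..513, centre about 400.

Run:
```python
from h import *
import json
c=json.load(open("w3.json"));f=lambda x,y,z:atz("wrist",261.5+(x+.5)/4.4,-.5+(y+.5)/4.4,z,c)[:2]
for n,z,q in[("wall",.057,[(221,12),(574,10),(234,502),(566,492)]),("bevel",.06,[(199,8),(597,2),(216,506),(588,496)]),("outer",.058,[(24,15),(771,8),(50,510),(748,495)]),("tabscrews",.062,[(333,540),(470,537)]),("tabedge",.05,[(288,490),(513,488)])]:
    P=np.array([f(*p,z) for p in q]);o=P.mean(0);s=""
    if len(P)==4:
        a=P[0]-P[2];b=P[1]-P[3];w=P[0]-P[1];v=P[2]-P[3];an=lambda d:np.degrees(np.arctan2(d[1],d[0])).round(2)
        s=f"L {np.linalg.norm(a):.4f} {np.linalg.norm(b):.4f} W {np.linalg.norm(w):.4f} {np.linalg.norm(v):.4f} yaw {an(a)} {an(b)} {an(w)-90} {an(v)-90}"
    print(n,P.round(4).tolist(),o.round(4),s)
# block in hand: bore face corners
s=manip.sense();r=R.from_quat(s["tool_rot"]);z=s["tcp_pos"][2]-.047+.06
P=np.array([atz("wrist",u,v,z,c) for u,v in[(243,292),(386,294),(380,420),(250,420)]]);print(r.inv().apply(P-s["tcp_pos"]).round(4).tolist(), r.as_euler('xyz',degrees=True))
```

```text
wall [[0.62, -0.1616], [0.6326, -0.2132], [0.5508, -0.1794], [0.5644, -0.2312]] [ 0.5919 -0.1963] L 0.0715 0.0705 W 0.0531 0.0536 yaw 14.44 14.77 13.700000000000003 14.799999999999997
bevel [[0.619, -0.1585], [0.6336, -0.2159], [0.5495, -0.1767], [0.5645, -0.2342]] [ 0.5917 -0.1963] L 0.0719 0.0715 W 0.0592 0.0594 yaw 14.73 14.86 14.200000000000003 14.620000000000005
outer [[0.613, -0.1329], [0.64, -0.242], [0.543, -0.1508], [0.5709, -0.2599]] [ 0.5917 -0.1964] L 0.0722 0.0714 W 0.1124 0.1126 yaw 14.36 14.5 13.909999999999997 14.319999999999993
tabscrews [[0.5486, -0.196], [0.554, -0.2172]] [ 0.5513 -0.2066] 
tabedge [[0.5546, -0.1877], [0.5633, -0.2238]] [ 0.559  -0.2057] 
[[0.0277, -0.0234, -0.013], [0.0269, 0.0246, -0.013], [-0.0285, 0.0262, -0.013], [-0.0285, -0.0247, -0.013]] [-1.79939186e+02  4.43636861e-02  1.28996612e+01]
```

Request:
servo_tool([
  [[0,0,-1.5,0,0,0,-1],[0,0,0,0.0288,0.0074,0,-1],[0,0,0,0.0288,0.0074,0,-1],[0,0,0,0.0288,0.0074,0,-1],[0,0,0,0.0288,0.0074,0,-1],[0,5.5,0,0,0,0,-1],[0,5.5,0,0,0,0,-1],[0,5.5,0,0,0,0,-1]],
])

```text
t: 10.52
tcp_pos: [0.5888, -0.196, 0.2071]
tool_rot: [0.981, 0.126, 0.144, -0.019]
force: [0.5, 1.5, -5.0]
finger_gap: 0.575
gripper_force: 64.5
```

Request:
servo_tool([
  [[0,5.5,0,0,0,0,-1],[0,0,0,0,0,0,-1],[0,0,0,0,0,0,-1],[0,0,0,0,0,0,-1]],
])

```text
t: 10.85
tcp_pos: [0.5888, -0.1975, 0.2077]
tool_rot: [0.974, 0.124, 0.189, -0.024]
force: [0.6, -0.0, -4.2]
finger_gap: 0.577
gripper_force: 64.6
```

```bash
cat > st.py <<'E'
import sys
from h import *
W=np.array([.592,-.1963,.036]);RW=R.from_euler('z',14.4,degrees=True)
s=manip.sense();r=R.from_quat(s["tool_rot"]);p=s["tcp_pos"]
rel=RW.inv()*r*R.from_euler('x',180,degrees=True).inv()  # block orientation in well
T=RW.inv().apply(p+(r.apply([-.0415,0.0005,.048]))-W)
th=-np.degrees(np.arcsin((r.apply([1,0,0])[2])*-1))
yaw=np.degrees(np.arctan2(*(RW.inv()*r).apply([1,0,0])[[1,0]]))
roll=np.degrees(np.arcsin((r.apply([0,1,0])[2])))
print("t",s["t"],"toe mm",(T*1e3).round(1),"tilt",th.round(2),"yaw",yaw.round(2),"roll",roll.round(2),"F well",RW.inv().apply(s["force"]).round(1),"M",np.round(s["ft_torque"],2),"gap",round(s["finger_gap"],3))
if len(sys.argv)>1:
    g=np.array([float(a) for a in sys.argv[1:4]])/1e3
    print("tool shift mm",(r.inv().apply(RW.apply(g-T))*1e3).round(1))
E
python3 st.py -25.5 0 40
```

```text
t 10.85 toe mm [-24.   -1.  111.7] tilt 21.91 yaw 0.16 roll 0.02 F well [ 0.6 -0.2 -4.2] M [-0.14  0.4  -0.02] gap 0.577
tool shift mm [-28.1  -1.   65.9]
```

Request:
servo_tool([
  [[0,0,0,-0.0094,-0.0004,0.022,-1],[0,0,0,-0.0094,-0.0003,0.022,-1],[0,0,0,-0.0093,-0.0003,0.022,-1],[0,0,0,0,0,0,-1],[0,0,0,0,0,0,-1],[0,0,0,0,0,0,-1]],
])

```text
t: 11.35
tcp_pos: [0.5885, -0.1974, 0.1368]
tool_rot: [0.974, 0.125, 0.19, -0.023]
force: [-0.6, -0.2, -4.8]
finger_gap: 0.579
gripper_force: 64.5
```

```bash
python3 st.py -25.5 0 14
python3 - <<'E'
from h import *
im=manip.snapshot("wrist");s=manip.snapshot("scene")[180:270,320:440]
cv2.imwrite("pics/w4.png",np.hstack([cv2.resize(im[180:480,120:520],(400,300)),cv2.resize(s,(400,300),interpolation=cv2.INTER_CUBIC)]))
E
```

```text
t 11.35 toe mm [-24.1  -0.9  40.7] tilt 22.09 yaw 0.23 roll 0.12 F well [-0.6 -0.1 -4.8] M [-0.08  0.43  0.  ] gap 0.579
tool shift mm [-11.3  -1.   24.2]
```

View pics/w4.png

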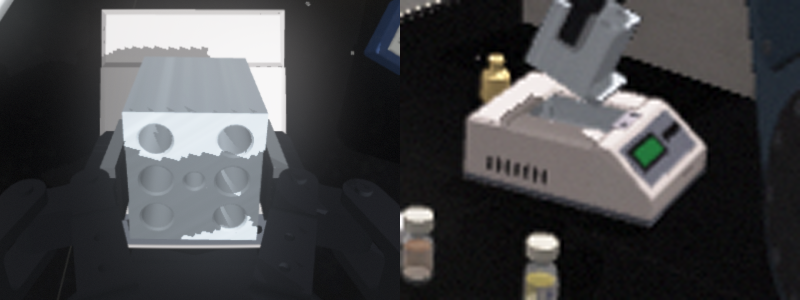

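The block is tilted above the well with the toe lowest, just inside the tab end. Lowering it now.

Request:
servo_tool([
  [[0,0,0,-0.004,-0.0004,0.008,-1],[0,0,0,-0.004,-0.0003,0.008,-1],[0,0,0,-0.003,-0.0003,0.008,-1],[0,0,0,0,0,0,-1],[0,0,0,0,0,0,-1]],
])

```text
t: 11.87
tcp_pos: [0.5851, -0.1963, 0.1083]
tool_rot: [0.974, 0.124, 0.189, -0.025]
force: [0.3, 0.2, -4.3]
finger_gap: 0.573
gripper_force: 64.6
```

```bash
python3 st.py -25.5 0 3
```

```text
t 11.8667 toe mm [-27.2   1.3  12.3] tilt 21.94 yaw 0.09 roll -0.07 F well [ 0.3  0.2 -4.3] M [-0.06  0.42 -0.03] gap 0.573
tool shift mm [-1.9  1.3  9.3]
```

```bash
python3 - <<'E'
t=open('st.py').read()
t=t.replace('s=manip.sense();r=','S=[]\nfor _ in range(7):\n    S.append(manip.sense());manip.snapshot("top")\ns=dict(S[-1]);s["force"]=np.mean([x["force"] for x in S],0);s["tcp_pos"]=np.mean([x["tcp_pos"] for x in S],0);s["tool_rot"]=R.from_quat([x["tool_rot"] for x in S]).mean().as_quat();print("sd mm",np.std([x["tcp_pos"] for x in S],0)*1e3)\nr=')
open('st.py','w').write(t)
E
python3 st.py -25.5 0 3
```

```text
sd mm [0.10145484 0.0388626  0.37328523]
t 12.1667 toe mm [-27.    1.1  13. ] tilt 21.98 yaw 0.13 roll -0.03 F well [-0.   0.  -4.5] M [-0.09  0.5  -0.01] gap 0.579
tool shift mm [-2.3  1.2  9.8]
```

Request:
servo_tool([
  [[0,0,0,0.0014,0.001,0.0006,-1],[0,0,0,-0.001,0,0.003,-1],[0,0,0,-0.001,0,0.003,-1],[0,0,0,-0.0015,0,0.003,-1],[0,0,0,0,0,0,-1],[0,0,0,0,0,0,-1]],
])

```text
t: 12.72
tcp_pos: [0.5869, -0.1967, 0.099]
tool_rot: [0.974, 0.124, 0.189, -0.025]
force: [-0.3, -0.2, -4.0]
finger_gap: 0.578
gripper_force: 64.6
```

```bash
python3 st.py -32 0 1
```

```text
sd mm [0.13980667 0.11087531 0.2334206 ]
t 13.0167 toe mm [-25.3   0.    3.4] tilt 22.0 yaw 0.13 roll -0.01 F well [-0.  -0.  -4.8] M [-0.12  0.47  0.  ] gap 0.578
tool shift mm [-7.1  0.  -0.3]
```

Request:
servo_tool([
  [[0,0,0,-0.0006,0,0.0014,-1],[0,0,0,-0.0015,0,-0.0006,-1],[0,0,0,-0.0015,0,-0.0006,-1],[0,0,0,-0.0015,0,-0.0006,-1],[0,0,0,-0.0012,0,-0.0005,-1],[0,0,0,0,0,0,-1],[0,0,0,0,0,0,-1]],
])

```text
t: 13.65
tcp_pos: [0.5812, -0.1986, 0.098]
tool_rot: [0.974, 0.124, 0.189, -0.024]
force: [-1.0, -0.1, -5.3]
finger_gap: 0.576
gripper_force: 64.6
```

```bash
python3 st.py -32.5 0 1
```

```text
sd mm [0.05785127 0.03706671 0.01918825]
t 13.95 toe mm [-31.4  -0.1   2. ] tilt 22.01 yaw 0.14 roll 0.0 F well [ 0.2 -0.4 -4.9] M [-0.17  0.47 -0.04] gap 0.577
tool shift mm [-1.4 -0.1  0.5]
```

Request:
servo_tool([
  [[0,0,0,-0.0007,0,0.0003,-1],[0,0,0,-0.0007,0,0.0003,-1],[0,0,0,0,0,0,-1],[0,0,0,0,0,0,-1]],
])

```text
t: 14.33
tcp_pos: [0.5805, -0.1988, 0.0972]
tool_rot: [0.974, 0.124, 0.19, -0.024]
force: [0.6, 0.3, -2.8]
finger_gap: 0.573
gripper_force: 64.8
```

```bash
python3 st.py -32.5 0 0.5
```

```text
sd mm [0.01049584 0.0124867  0.01070272]
t 14.6333 toe mm [-32.2  -0.1   1.1] tilt 22.03 yaw 0.14 roll 0.02 F well [ 0.9  0.7 -2.6] M [0.08 0.12 0.02] gap 0.575
tool shift mm [-0.5 -0.1  0.5]
```

Request:
servo_tool([
  [[0,-2.75,0,0.002,0,0.0019,-1],[0,-2.75,0,0.002,0,0.0019,-1],[0,-2.75,0,0.002,0,0.0019,-1],[0,0,0,0,0,0,-1],[0,0,0,0,0,0,-1]],
])

```text
t: 15.1
tcp_pos: [0.5882, -0.1968, 0.0936]
tool_rot: [0.985, 0.126, 0.12, -0.015]
force: [1.8, 1.3, -2.5]
finger_gap: 0.573
gripper_force: 65.0
```

```bash
python3 st.py -33.5 0 1.1
```

```text
sd mm [0.39193676 0.10878697 0.00443183]
t 15.4 toe mm [-33.4  -0.1   1. ] tilt 13.81 yaw 0.12 roll -0.0 F well [ 1.5 -0.2 -2.5] M [ 0.01 -0.01  0.  ] gap 0.575
tool shift mm [-0.1 -0.1 -0.1]
```

Request:
servo_tool([
  [[0,-2.75,0,0.0021,0,0.0019,-1],[0,-2.75,0,0.0021,0,0.0019,-1],[0,-2.75,0,0.0021,0,0.0019,-1],[0,0,0,0,0,0,-1],[0,0,0,0,0,0,-1]],
])

```text
t: 15.87
tcp_pos: [0.5947, -0.1948, 0.0888]
tool_rot: [0.991, 0.127, 0.048, -0.006]
force: [-0.1, 0.1, -3.7]
finger_gap: 0.579
gripper_force: 64.8
```

```bash
python3 st.py -34 0 1.1
```

```text
sd mm [0.32617094 0.06978641 0.04421792]
t 16.1667 toe mm [-34.5   0.4   1.1] tilt 5.5 yaw 0.11 roll -0.06 F well [ 0.7  0.5 -4.7] M [ 0.08 -0.14  0.01] gap 0.574
tool shift mm [0.5 0.4 0. ]
```

Request:
servo_tool([
  [[0,-2.75,0,0.0023,0.0002,0.002,-1],[0,-2.75,0,0.0023,0.0002,0.002,-1],[0,0,0,0,0,0,-1],[0,0,0,0,0,0,-1]],
])

```text
t: 16.55
tcp_pos: [0.5994, -0.194, 0.0852]
tool_rot: [0.992, 0.127, 0.0, -0.0]
force: [0.8, 0.6, -4.6]
finger_gap: 0.574
gripper_force: 64.6
```

```bash
python3 st.py -34 0 0.5
```

```text
sd mm [0.29897051 0.11298191 0.09451678]
t 16.85 toe mm [-34.4  -0.1   1.3] tilt -0.0 yaw 0.13 roll -0.04 F well [-0.   0.3 -4.5] M [0.05 0.01 0.01] gap 0.579
tool shift mm [ 0.4 -0.1  0.8]
```

Request:
servo_tool([
  [[0,0,0,0,0,0.0005,-1],[0,0,0,0,0,0.0004,-1],[0,0,0,0,0,0,-1],[0,0,0,0,0,0,-1]],
])

```text
t: 17.23
tcp_pos: [0.5992, -0.1944, 0.0852]
tool_rot: [0.992, 0.127, -0.0, 0.0]
force: [-2.1, -0.5, 2.4]
finger_gap: 0.571
gripper_force: 65.3
```

```bash
python3 st.py -34 0 0.5
```

```text
sd mm [0.00834075 0.01625677 0.01593289]
t 17.5333 toe mm [-34.1  -0.5   1.2] tilt -0.02 yaw 0.15 roll 0.01 F well [-3.6  0.4  4. ] M [-0.06  0.64 -0.  ] gap 0.573
tool shift mm [ 0.1 -0.5  0.7]
```

Request:
servo_tool([
  [[0,0,0,0,0,0,0.4],[0,0,0,0,0,0,0.6],[0,0,0,0,0,0,0.8],[0,0,0,0,0,0,0.8],[0,0,0,0,0,0,0.8],[0,0,0,0,0,0,0.8]],
])

```text
t: 18.08
tcp_pos: [0.5996, -0.1942, 0.0844]
tool_rot: [0.992, 0.127, 0.0, 0.0]
force: [0.1, 0.4, -0.1]
finger_gap: 0.898
gripper_force: 0.0
```

Request:
servo_tool([
  [[0,0,0,0,0,-0.01,0.8],[0,0,0,0,0,-0.03,0.8],[0,0,0,0,0,-0.04,0.8],[0,0,0,0,0,-0.04,0.8],[0,0,0,-0.03,0,0,0.8],[0,0,0,-0.04,0,0,0.8],[0,0,0,-0.04,0,0,0.8],[0,0,0,0,0,0,0.8]],
])

```text
t: 18.75
tcp_pos: [0.4855, -0.2206, 0.2047]
tool_rot: [0.992, 0.125, -0.004, -0.002]
force: [-0.9, 0.9, -0.9]
finger_gap: 0.905
gripper_force: 0.0
```

Run:
```python
from h import *
import json
for _ in range(4): manip.snapshot("top")
s=manip.sense();c=manip.camera_info("wrist");im=manip.snapshot("wrist");sc=manip.snapshot("scene")[180:270,320:440]
json.dump({k:(v.tolist() if hasattr(v,'tolist') else v) for k,v in c.items()},open("w5.json","w"))
W=np.array([.592,-.1963,.036]);r=R.from_euler('z',14.4,degrees=True)
x0,x1,y1=-.028+.0065,.028+.0065,.025
top=W+r.apply([[x0,y1,.06],[x1,y1,.06],[x1,-y1,.06],[x0,-y1,.06]])
q=proj("wrist",top,c);print(q.round(1).tolist(),s["t"],s["force"])
u,v=q.min(0).astype(int)-25
a=cv2.resize(im[max(v,0):max(v,0)+150,u:u+150],(480,480),interpolation=cv2.INTER_CUBIC);print("off",u,max(v,0),480/150)
cv2.imwrite("pics/w5.png",np.hstack([a,cv2.resize(sc,(320,480))]))
```

```text
[[270.6, 122.0], [267.9, 21.0], [355.7, 21.2], [352.9, 122.1]] 18.95 [-0.0559138   0.6282113  -0.14605125]
off 242 0 3.2
```

View pics/w5.png

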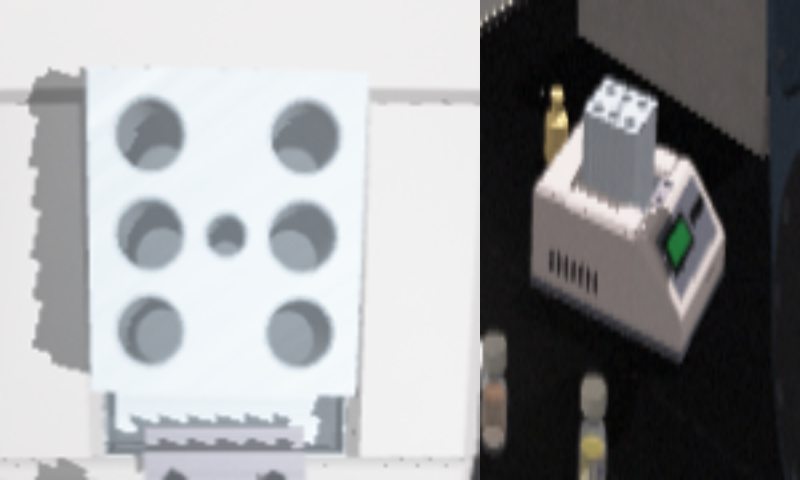

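The block sits flat and square in the well. Its observed top corners, (92,391), (86,68), (368,73) and (355,396), match the predicted seat to about 1 mm. The vials are untouched.

```bash
python3 -c "
from station import manip
print(manip.sign_off())"
```

```text
the job is handed in; nothing more can be done
None
```

I tipped the block over the plate's near edge onto its base, hooked its toe under the tab, rocked it flat into the well, let go of it and handed the job in at about 19 s. The last picture put it within about 1 mm of its seat; `sign_off()` returned no verdict.

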